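Put the lathe accessories back on their silhouette boards

ROBOT

A 6-joint arm with a two-finger parallel gripper is mounted at the origin on the work surface. World frame = base frame: x ahead of the robot, y to its left, z up, the work surface at z = 0. Lengths are in m, angles in rad, forces in N, time in s.
With the tool pointing down it reaches from about 0.225 to 0.875 m from the base axis. Payload 3.4 kg.
Tool frame: the origin (TCP) lies at the very end of the fingers, on their centre line; the grasp point (between the pads) lies 19 mm behind it; z points along the fingers, y is the line along which they close (so a half turn about z gives the same grasp; the last joint's range is limited). The gripper opens to 85 mm and grips with 20 to 120 N. Pads are 22 mm wide; open, the fingers measure 114 mm over their backs; the gripper's body (76 mm by 85 mm) begins 54 mm behind the grasp point. The pads swing forward as they close: fully open they stand 13 mm farther back than shut.
Start: joints at [-1.448, 0.276, 1.505, -0, 1.361, -0.121], TCP at [0.139, -0.558, 0.231] pointing down, gripper open.
Joint ranges: [-2.89, 2.89], [-0.75, 2.08], [0.22, 2.7], [-1.18, 4.32], [0.11, 2.71], [-2.7, 2.7]. Speed limits (rad/s): [2.57, 2.57, 3.14, 3.14, 3.14, 3.14].

INTERFACE

Orientations are given as a unit quaternion [w, x, y, z].
In Python, from cell import manip gives the robot as it stands.
- The arm moves only by the shell command python3 -m handwheel 'ROWS' [OPENING] [FORCE]. ROWS is JSON, a list of rows, each a list of 4 numbers: the shift along the tool's x, y, z in cm, then the turn about the tool's z in degrees. A call has 1 to 20 rows; each row is the pose to reach, as a shift and turn from the pose commanded when the call began, along the tool's axes at that moment; what a row does not reach only later rows make up. A row lasts 1/10 s, in which the tool goes at most 50 mm and 8.59 degrees, less where a joint would pass 70% of its speed; a pose out of reach is approached as far as the arm can. A call with a gripper value outside its range is refused whole. OPENING is the finger opening in cm, from 0 to 8.54, set as the call begins (- or left out, the last holds). The fingers move at their own pace and stop on an object; FORCE is the grip in N (left out, the last holds). Time passes only in rows, so rows that repeat a pose let the fingers close. It gives the time, the measured TCP pose, the force, the opening and the grip force at its end, in the units of the state.
- manip.get_obs(): the state, without advancing time (a new reading comes with each control period).
- manip.capture(name): name is "scene" or "top" or "wrist"; returns a dict with "pixels" (400x640x3 uint8, red, green, blue), "fx", "fy", "cx", "cy" (pixels), "rvec" (rotation vector, rad) and "tvec" (3), from world to camera coordinates, as OpenCV has them. Camera axes: x right, y down, z forward; pixel columns grow to the right and rows downward; lengths in m; the calibration is good to about 2 mm. A picture is of the moment at which its call begins. There is no depth.
- manip.job_done(): hands the job in; it is judged then, once.
The state is a dict: "time_s": time; "q": joint angles; "qvel": joint speeds; "joint_efforts": joint torques, N m; "tcp_pos": TCP position; "ee_rot": TCP orientation; "contact_force": force on the tool from outside, world axes, zero at the start; "moment": the same for the moment, N m; "gripper_width": finger opening in m; "grip_force": force on a finger pad.
Only numpy, scipy, OpenCV 4.12 (cv2) and the standard library are available. Lean on these libraries where they do the work, as an engineer would, in place of code of your own. Each camera call takes 0.05 s, during which the arm holds its last target. There are 200 camera calls.

TASK

Clear up after a turning job: put the steel faceplate, the pink steady wheel, the walnut blank and the red cross handle each back on the small white board that is painted with its own silhouette, the same way up as now, flat and centred on the silhouette, with the blank and the cross turned to line up with their painted shapes. Set them down gently rather than dropping them, leave the glue bottle and the wax jar standing where they are, and finish with everything let go and at rest.

Things in the scene. Friction and masses are not known exactly. Their poses are not given: they have to be found in the camera images.
- faceplate_center (a point): Steel lathe faceplate, loose, lying flat, flange down: dark flange 84 mm across and 8 mm thick, with a round bright hub 34 mm across in its middle that rises to 48 mm above the underside (grip the hub, above the flange). This point is on its axis, 24 mm above its underside; z is up. 0.35 to 0.6 kg.
- wheel_center (a point): Pink round roller wheel of a bowl steady, loose, lying flat: 56 mm across, 28 mm thick, small steel bearing on top. This point is its centre, 14 mm above its underside; z is up. About 0.12 kg.
- blank_center (a point): Dark walnut spindle blank, loose, lying down: 36 mm wide along its x, 120 mm long along its y, 36 mm high. This point is its centre, 18 mm above its underside. About 0.11 kg.
- handle_center (a point): Red cross-shaped clamping handle, loose, lying flat: four equal arms along its x and y, 84 mm from end to end, 18 mm wide and 14 mm thick; in the middle a square boss 28 x 28 mm, its sides square to the arms, rises to 50 mm above the underside (grip the boss, above the arms). This point is on its axis, 25 mm above its underside; z is up. About 0.22 kg.
- board_faceplate: Faceplate board; a fixed white-painted wooden board 104 x 104 mm, 12 mm thick, with a flat painted silhouette on its top: a dark steel-grey disc 90 mm across with a lighter grey disc 36 mm across in its middle. Origin at the centre of its underside, so the top face is 12 mm above it; the silhouette is centred on the board. 
- board_wheel: Wheel board; a fixed white-painted wooden board 90 x 90 mm, 12 mm thick, with a flat painted silhouette on its top: a pink disc 62 mm across. Origin at the centre of its underside, so the top face is 12 mm above it; the silhouette is centred on the board. 
- board_blank: Blank board; a fixed white-painted wooden board 64 (x) x 140 (y) mm, 12 mm thick, with a flat painted silhouette on its top: a dark walnut-brown rectangle 42 mm along x by 126 mm along y. Origin at the centre of its underside, so the top face is 12 mm above it; the silhouette is centred on the board. The blank's long side goes along the board's long side, either way round.
- board_handle: Handle board; a fixed white-painted wooden board 104 x 104 mm, 12 mm thick, with a flat painted silhouette on its top: a red cross 90 mm from end to end, arms 24 mm wide along the board's x and y. Origin at the centre of its underside, so the top face is 12 mm above it; the silhouette is centred on the board. The cross's arms go along the painted arms; any of the four quarter turns will do.
- glue: Small yellow glue bottle with an orange cap and a paper label, loose, standing among the things, to be left alone: 38 mm across, 75 mm high; origin at the centre of its underside.
- wax: Small amber wax jar with a brass lid, loose, standing among the things, to be left alone: 42 mm across, 45 mm high; origin at the centre of its underside.
Not all that is in view belongs to the job. There is more than one size of the part that bears blank_center; the job needs the larger. What is shaped like the part that bears wheel_center but blue is not meant.

How it is judged:
By the outcome, as a careful person would: the job done as asked, in the order asked, and still so for the second after the job is handed in, with the robot touching nothing.
It also fails if it takes over 93 s, if anything falls off the work surface, if the arm or the gripper's body presses on something with over 40 N, if the wrist force passes 120 N, or if a joint passes its speed limit or range.

## Working session

There is one attempt and no reset: what is moved stays moved. The work goes in short steps, Python scripts to look and compute and a shell command to move; the robot and the scene stay as the last step left them, time stands still between calls to the robot, and variables do not carry over. Pictures are saved under pics/ and viewed, at most 14 in all, crops included, and the job is handed in when it is done.

```bash
mkdir -p pics; ls
python3 - <<'E'
from cell import manip
import cv2,pickle
d={}
for n in("top","scene"):
    c=manip.capture(n);d[n]=c
    cv2.imwrite(f"pics/{n}0.png",cv2.cvtColor(c["pixels"],cv2.COLOR_RGB2BGR))
    print(n,c["fx"],c["cx"],c["cy"],c["rvec"],c["tvec"])
pickle.dump(d,open("d0.pkl","wb"))
o=manip.get_obs();print(o["time_s"],o["tcp_pos"],o["ee_rot"],o["gripper_width"])
E
```

```text
pics
top 476.0383400533673 319.1939824324297 199.0012005149917 [ 2.09685277 -2.15489085  0.16030171] [0.02583753 0.5581329  0.92801012]
scene 361.0252123322028 321.50456951696657 204.15476433719363 [ 1.4763219   2.30706076 -0.67803277] [ 0.25426938 -0.41373125  1.12326016]
0.1 [ 0.13873917 -0.55754297  0.23053753] [-7.98751307e-04  9.92579482e-01  1.21594958e-01 -7.26280572e-06] 0.08524209626579016
```

View pics/top0.png

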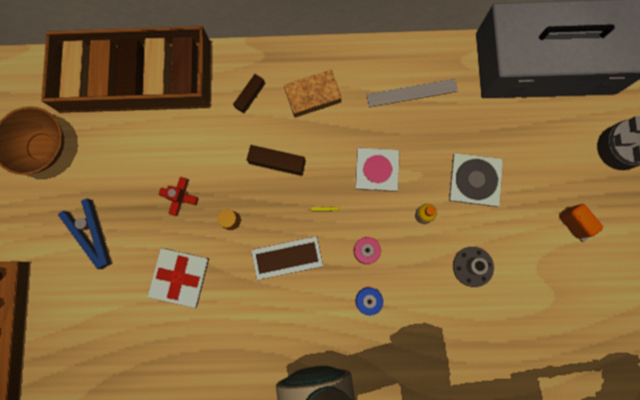

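View pics/scene0.png

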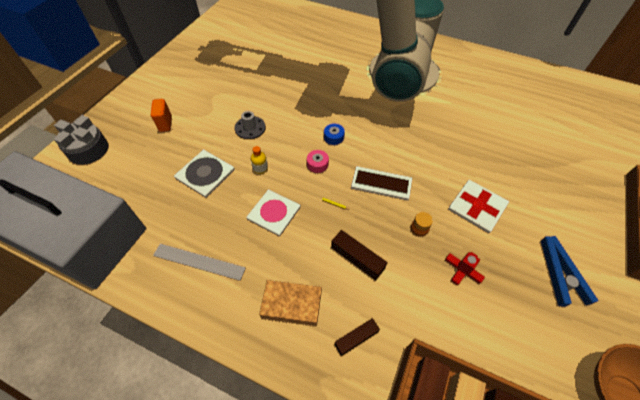

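```bash
cat > h.py <<'E'
import numpy as np,cv2,pickle
def ray(c,u,v,z):
    R=cv2.Rodrigues(np.array(c["rvec"]))[0];t=np.array(c["tvec"]).ravel()
    C=-R.T@t;d=R.T@np.array([(u-c["cx"])/c["fx"],(v-c["cy"])/c["fy"],1])
    return C+d*(z-C[2])/d[2]
def proj(c,P):
    K=np.array([[c["fx"],0,c["cx"]],[0,c["fy"],c["cy"]],[0,0,1]])
    return cv2.projectPoints(np.atleast_2d(np.array(P,float)),np.array(c["rvec"]),np.array(c["tvec"]),K,None)[0][:,0]
def crop(c,x0,y0,x1,y1,s,name):
    i=cv2.cvtColor(c["pixels"],cv2.COLOR_RGB2BGR)[y0:y1,x0:x1]
    cv2.imwrite("pics/"+name,cv2.resize(i,None,fx=s,fy=s,interpolation=cv2.INTER_CUBIC))
E
python3 - <<'E'
from h import *
d=pickle.load(open("d0.pkl","rb"));c=d["top"]
print("base px",proj(c,[0,0,0]))
crop(c,140,140,520,320,2.1,"crop0.png")
for n,u,v,z in[("faceB",476.5,180,.012),("whB",377.5,169.5,.012),("blB",287,257.5,.012),("haB",179,277.5,.012),("face",479,266,.048),("wheel",367.5,250,.028),("blank",276,160,.036),("handle",173,194,.05),("glue",428,211,.075),("wax",228,218,.045),("blue",369.5,301,.028),("blank2",249,93,.036)]:
    p=ray(c,u,v,z);print(n,p.round(4),round(float(np.hypot(*p[:2])),3))
E
```

```text
base px [[332.44777495 485.30482515]]
faceB [ 0.5958 -0.3239  0.012 ] 0.678
whB [ 0.625  -0.1153  0.012 ] 0.636
blB [0.443  0.0813 0.012 ] 0.45
haB [0.4077 0.3065 0.012 ] 0.51
face [ 0.4144 -0.3033  0.048 ] 0.513
wheel [ 0.4531 -0.0853  0.028 ] 0.461
blank [0.6464 0.0995 0.036 ] 0.654
handle [0.5773 0.3111 0.05  ] 0.656
glue [ 0.5237 -0.2037  0.075 ] 0.562
wax [0.525  0.1982 0.045 ] 0.561
blue [ 0.3509 -0.085   0.028 ] 0.361
blank2 [0.797  0.1563 0.036 ] 0.812
```

View pics/crop0.png

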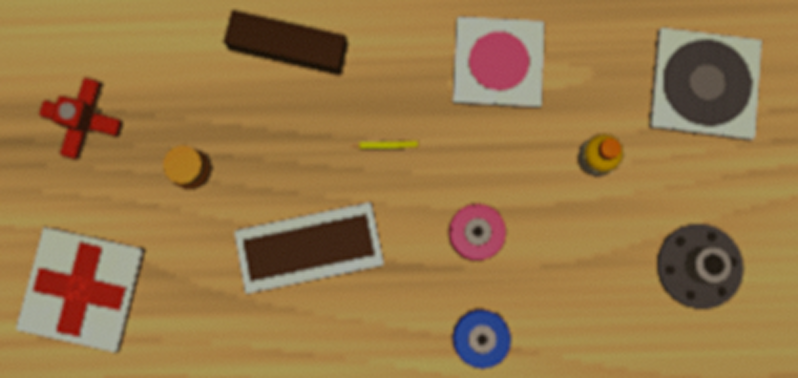

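```bash
cat >> h.py <<'E'
def blob(c,mask,near,z,r=60):
    # contours of mask near pixel -> world minAreaRect at height z
    m=cv2.morphologyEx(mask.astype(np.uint8)*255,cv2.MORPH_CLOSE,np.ones((3,3)))
    cs=cv2.findContours(m,cv2.RETR_EXTERNAL,cv2.CHAIN_APPROX_NONE)[0]
    cs=[k for k in cs if cv2.contourArea(k)>60 and cv2.pointPolygonTest(k,tuple(map(float,near)),True)>-6]
    if not cs:return None
    k=max(cs,key=cv2.contourArea)
    W=np.array([ray(c,u,v,z)[:2] for u,v in k[:,0].astype(float)])
    (cx,cy),(w,h),a=cv2.minAreaRect((W*1000).astype(np.float32))
    return round(cx,1),round(cy,1),round(w,1),round(h,1),round(a,1)
def hsv(c):return cv2.cvtColor(c["pixels"],cv2.COLOR_RGB2HSV).astype(int)
E
python3 - <<'E'
from h import *
d=pickle.load(open("d0.pkl","rb"))
for n in("top","scene"):
    c=d[n];H=hsv(c);h,s,v=H[...,0],H[...,1],H[...,2]
    white=(s<60)&(v>110);red=((h<6)|(h>172))&(s>150);pink=(h>160)&(s>70);dark=(v<75);grey=(s<70)&(v<110)
    for nm,m,P,z in[("faceB",white|grey,[.596,-.324],.012),("faceSil",grey,[.596,-.324],.012),("whB",white|pink,[.625,-.115],.012),("whSil",pink,[.625,-.115],.012),("blB",white|dark,[.443,.081],.012),("blSil",dark,[.443,.081],.012),("haB",white|red,[.408,.3065],.012),("haSil",red,[.408,.3065],.012),("faceflange",grey,[.412,-.30],.008),("wheel",pink,[.453,-.085],.028),("blank",dark,[.646,.0995],.036),("handle",red,[.575,.308],.014)]:
        p=proj(c,[P+[z]])[0];print(n,nm,p.round(),blob(c,m,p,z))
E
```

```text
top faceB [477. 180.] (597.6, -322.7, 103.4, 102.8, 81.0)
top faceSil [477. 180.] (598.3, -324.1, 86.6, 87.5, 85.8)
top whB [377. 169.] (626.4, -114.5, 89.1, 89.5, 85.1)
top whSil [377. 169.] (627.3, -114.4, 60.0, 59.3, 88.2)
top blB [287. 257.] (443.0, 82.3, 63.0, 138.4, 10.3)
top blSil [287. 257.] (443.3, 82.2, 38.0, 122.2, 10.2)
top haB [179. 277.] (408.2, 309.2, 102.9, 102.6, 76.2)
top haSil [179. 277.] (408.5, 310.2, 74.3, 74.2, 31.5)
top faceflange [471. 268.] (414.7, -303.3, 78.9, 75.8, 88.5)
top wheel [367. 250.] (452.3, -83.3, 51.3, 51.0, 88.4)
top blank [276. 160.] (646.5, 99.7, 121.4, 39.6, 75.4)
top handle [180. 198.] (584.3, 328.4, 49.1, 79.8, 74.1)
scene faceB [204. 170.] (599.8, -320.4, 105.9, 103.4, 81.1)
scene faceSil [204. 170.] (598.7, -323.4, 83.9, 85.7, 25.2)
scene whB [273. 210.] (628.3, -113.4, 90.6, 90.1, 85.0)
scene whSil [273. 210.] (626.5, -115.1, 56.6, 59.4, 25.0)
scene blB [381. 181.] (445.6, 82.8, 65.0, 138.0, 10.3)
scene blSil [381. 181.] (442.7, 82.4, 37.3, 121.7, 10.1)
scene haB [478. 203.] (410.2, 309.4, 102.9, 104.7, 76.5)
scene haSil [478. 203.] (408.5, 309.8, 73.2, 73.0, 32.1)
scene faceflange [251. 126.] (412.1, -301.6, 90.2, 79.3, 3.4)
scene wheel [317. 157.] (461.2, -80.0, 66.9, 51.8, 25.2)
scene blank [359. 248.] (658.7, 101.6, 120.4, 46.7, 75.1)
scene handle [463. 263.] (583.2, 313.5, 65.0, 68.9, 27.5)
```

```bash
python3 -m handwheel '[[0,0,0,0]]' 8.5 40
python3 - <<'E'
from cell import manip
from h import *
o=manip.get_obs();q=o["ee_rot"]
from scipy.spatial.transform import Rotation as R
r=R.from_quat([*q[1:],q[0]]);print(r.as_matrix().round(3))
t=np.array([.4144,-.3033,.231]);print("tool shift cm",(r.inv().apply(t-o["tcp_pos"])*100).round(2))
E
```

```text
time_s: 0.2
tcp_pos: [0.1388, -0.5577, 0.2308]
ee_rot: [-0.001, 0.993, 0.122, -0.0]
contact_force: [-0.3, 1.4, -0.5]
gripper_width: 0.0848
grip_force: 0.0
[[ 0.97   0.241 -0.   ]
 [ 0.241 -0.97   0.001]
 [ 0.    -0.001 -1.   ]]
tool shift cm [ 32.89 -18.03   0.  ]
```

```bash
python3 -m handwheel '[[32.9,-18,0,0],[32.9,-18,0,0],[32.9,-18,0,0],[32.9,-18,0,0],[32.9,-18,0,0],[32.9,-18,0,0],[32.9,-18,0,0],[32.9,-18,0,0],[32.9,-18,0,0],[32.9,-18,0,0],[32.9,-18,0,0],[32.9,-18,0,0]]'
cat > w.py <<'E'
from cell import manip
from h import *
import sys
from scipy.spatial.transform import Rotation as R
def look(name="wrist",save=None):
    c=manip.capture(name)
    if save:crop(c,0,0,640,400,1,save)
    return c
def shift(x,y,z=None,yaw=None):
    o=manip.get_obs();q=o["ee_rot"];r=R.from_quat([*q[1:],q[0]])
    p=np.array(o["tcp_pos"]);t=np.array([x,y,p[2] if z is None else z])
    X=r.as_matrix()[:,0];cur=np.degrees(np.arctan2(X[1],X[0]))
    print("tcp",p.round(4),"yaw",cur.round(1),"shift cm",(r.inv().apply(t-p)*100).round(2),"turn",None if yaw is None else round(-((yaw-cur+90)%180-90),1),"q6",round(o["q"][5],2),"F",np.round(o["contact_force"],1))
E
python3 - <<'E'
from w import *
c=look(save="w1.png");pickle.dump(c,open("w1.pkl","wb"))
shift(.4144,-.3033)
print(proj(c,[[.4144,-.3033,.048],[.4144,-.3033,.008]]))
E
```

```text
time_s: 1.4
tcp_pos: [0.4138, -0.3049, 0.2312]
ee_rot: [0.0, 0.993, 0.121, -0.0]
contact_force: [0.7, 0.1, 0.1]
gripper_width: 0.0847
grip_force: 0.0
tcp [ 0.4138 -0.3048  0.2313] yaw 13.9 shift cm [ 0.09 -0.13 -0.  ] turn None q6 0.56 F [-0.4 -0.3  0.3]
[[320.98743843 178.00449968]
 [321.05103374 171.16412922]]
```

View pics/w1.png

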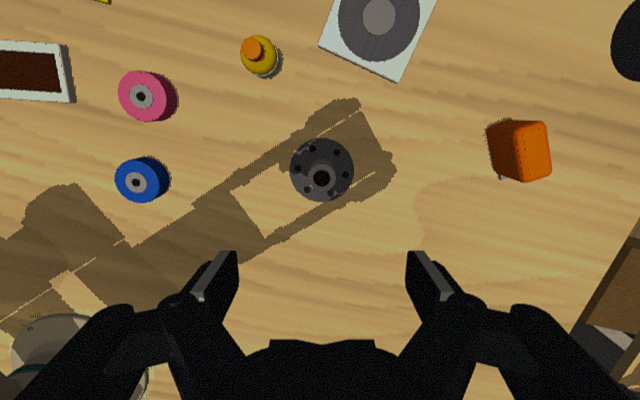

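```bash
python3 -m handwheel '[[0,0,5,0],[0,0,10,0],[0,0,13,0],[0,0,14,0],[0,0,14,0],[0,0,14,0]]'
python3 - <<'E'
from w import *
shift(.4144,-.3033,.014)
c=look(save="w2.png")
print(proj(c,[[.4144,-.3033,.048],[.4144,-.3033,.008]]))
E
```

```text
time_s: 2.05
tcp_pos: [0.4155, -0.3053, 0.0927]
ee_rot: [0.001, 0.993, 0.121, 0.001]
contact_force: [0.3, -0.1, -0.3]
gripper_width: 0.0851
grip_force: 0.0
tcp [ 0.4155 -0.3053  0.0927] yaw 13.9 shift cm [-0.07 -0.24  7.87] turn None q6 0.56 F [ 0.3 -0.1 -0.3]
[[319.23677582 223.9951307 ]
 [319.4991057  206.14338577]]
```

View pics/w2.png

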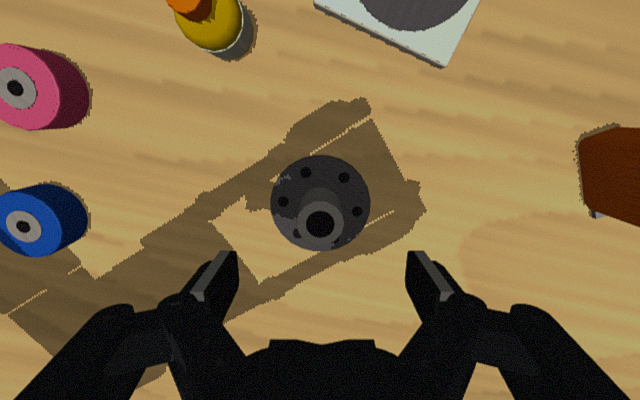

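```bash
python3 -m handwheel '[[0,-0.15,3,0],[0,-0.15,6,0],[0,-0.15,7.5,0],[0,-0.15,7.9,0],[0,-0.15,7.9,0],[0,-0.15,7.9,0]]'; python3 -m handwheel '[[0,0,0,0],[0,0,0,0],[0,0,0,0],[0,0,0,0],[0,0,0,0],[0,0,0,0],[0,0,0,0],[0,0,0,0]]' 2 60;  python3 - <<'E'
from w import *
shift(.598,-.323,.2)
E
```

```text
time_s: 2.7
tcp_pos: [0.4154, -0.3036, 0.0138]
ee_rot: [0.001, 0.993, 0.122, 0.001]
contact_force: [-0.3, 0.3, -0.2]
gripper_width: 0.0849
grip_force: 0.0
time_s: 3.5
tcp_pos: [0.4148, -0.3032, 0.0131]
ee_rot: [0.001, 0.993, 0.122, 0.001]
contact_force: [0.0, -0.3, 6.1]
gripper_width: 0.0329
grip_force: 59.2
tcp [ 0.4148 -0.3032  0.0131] yaw 14.0 shift cm [ 17.32   6.38 -18.67] turn None q6 0.56 F [ 0.  -0.3  6.1]
```

```bash
python3 -m handwheel '[[0,0,-2,0],[0,0,-6,0],[0,0,-10,0],[3,1.1,-10,0],[7,2.6,-10,0],[11,4.1,-10,0],[15,5.5,-10,0],[17,6.3,-10,0],[17.3,6.4,-10,0],[17.3,6.4,-10,0],[17.3,6.4,-10,0],[17.3,6.4,-10,0]]'
python3 - <<'E'
from w import *
shift(.598,-.323,.026)
c=look();crop(c,120,0,520,300,2,"w3.png")
B=proj(c,[[.598,-.323,.012]])
print(B,proj(c,[[.598+.052*a*np.cos(np.radians(t))-.052*b*np.sin(np.radians(t)),-.323+.052*a*np.sin(np.radians(t))+.052*b*np.cos(np.radians(t)),.012] for t in[-9] for a,b in((1,1),(1,-1),(-1,-1),(-1,1))])*1)
E
```

```text
time_s: 4.7
tcp_pos: [0.5959, -0.3225, 0.1121]
ee_rot: [-0.0, 0.993, 0.121, -0.001]
contact_force: [-0.1, 0.6, -3.2]
gripper_width: 0.0327
grip_force: 60.6
tcp [ 0.5959 -0.3225  0.1121] yaw 13.9 shift cm [0.2  0.11 8.61] turn None q6 0.73 F [-0.1  0.6 -3.2]
[[323.57540223 197.76445223]] [[289.74896205 117.31202905]
 [403.57766129 166.80118167]
 [352.44715526 266.43270346]
 [248.59745865 226.78316221]]
```

View pics/w3.png

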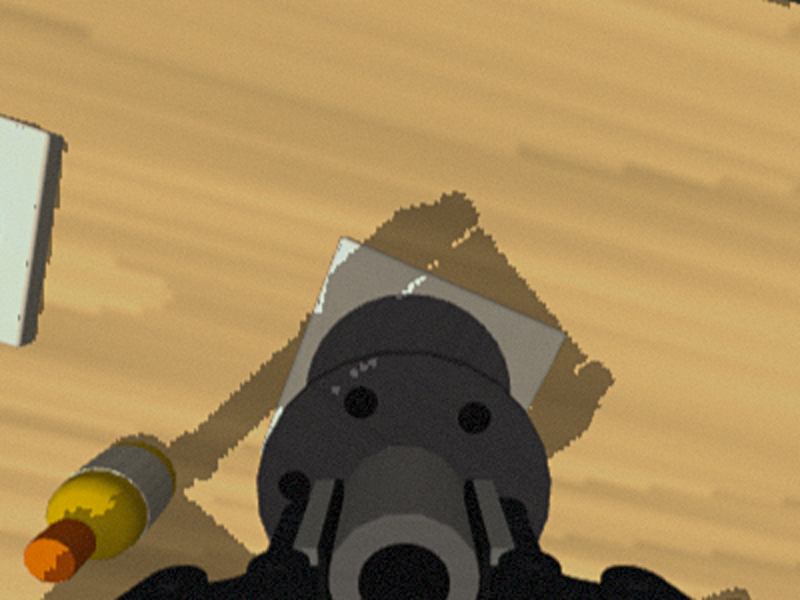

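```bash
python3 -m handwheel '[[0.15,0.1,4,0],[0.15,0.1,7,0],[0.15,0.1,8,0],[0.15,0.1,8.3,0],[0.15,0.1,8.4,0],[0.15,0.1,8.5,0],[0.15,0.1,8.5,0],[0.15,0.1,8.5,0]]'
python3 - <<'E'
from w import *
shift(.598,-.323,.0255)
E
```

```text
time_s: 5.55
tcp_pos: [0.5999, -0.3238, 0.0285]
ee_rot: [0.001, 0.993, 0.122, 0.001]
contact_force: [-0.1, -0.6, -3.2]
gripper_width: 0.0326
grip_force: 60.5
tcp [ 0.5999 -0.3238  0.0285] yaw 14.0 shift cm [-0.16 -0.12  0.3 ] turn None q6 0.73 F [-0.1 -0.6 -3.2]
```

```bash
python3 -m handwheel '[[-0.15,-0.1,0.1,0],[-0.15,-0.1,0.2,0],[-0.15,-0.1,0.25,0],[-0.15,-0.1,0.3,0],[-0.15,-0.1,0.3,0],[-0.15,-0.1,0.3,0]]'
python3 - <<'E'
from w import *
shift(.598,-.323,.0255)
E
```

```text
time_s: 6.15
tcp_pos: [0.5973, -0.3227, 0.0251]
ee_rot: [0.0, 0.993, 0.122, -0.0]
contact_force: [-3.7, 2.2, 5.8]
gripper_width: 0.0327
grip_force: 61.3
tcp [ 0.5973 -0.3227  0.0251] yaw 14.0 shift cm [ 0.06  0.05 -0.04] turn None q6 0.73 F [-3.7  2.2  5.8]
```

Contact made gently and centred; release, rise, and head for the wheel.

```bash
python3 -m handwheel '[[0,0,0,0],[0,0,0,0],[0,0,0,0],[0,0,0,0],[0,0,0,0],[0,0,0,0]]' 8.5; python3 -m handwheel '[[0,0,-2,0],[0,0,-6,0],[0,0,-10,0],[0,0,-14,0],[0,0,-16,0],[0,0,-16,0],[0,0,-16,0]]';  python3 - <<'E'
from w import *
shift(.4525,-.084,.187)
c=look("top");pickle.dump(c,open("t2.pkl","wb"))
crop(c,400,130,540,220,5,"t2.png")
E
```

```text
time_s: 6.75
tcp_pos: [0.5977, -0.3229, 0.0242]
ee_rot: [0.0, 0.993, 0.122, 0.0]
contact_force: [0.8, -0.1, -0.5]
gripper_width: 0.0854
grip_force: 0.0
time_s: 7.45
tcp_pos: [0.5974, -0.3227, 0.1841]
ee_rot: [0.0, 0.993, 0.122, -0.0]
contact_force: [-0.1, -0.0, -0.8]
gripper_width: 0.085
grip_force: 0.0
tcp [ 0.5974 -0.3227  0.1841] yaw 14.0 shift cm [ -8.3  -26.66  -0.29] turn None q6 0.73 F [-0.1 -0.  -0.8]
```

View pics/t2.png

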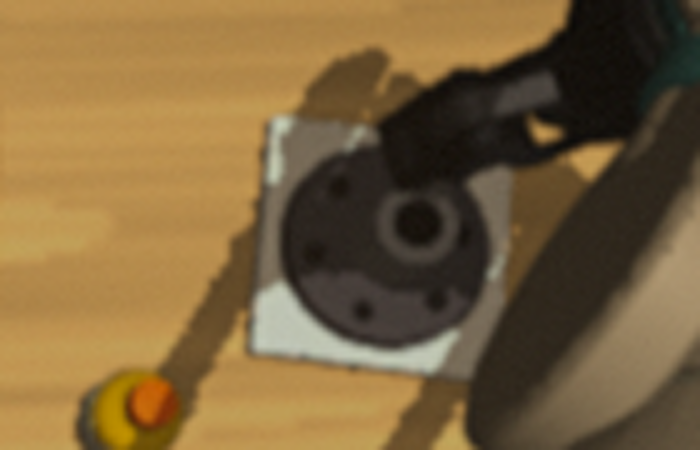

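```bash
python3 -m handwheel '[[-1.4,-4.4,0,0],[-2.8,-8.9,0,0],[-4.2,-13.4,0,0],[-5.6,-17.8,0,0],[-6.9,-22,2,0],[-8,-25.5,5,0],[-8.3,-26.7,8,0],[-8.3,-26.7,9,0],[-8.3,-26.7,9,0],[-8.3,-26.7,9,0],[-8.3,-26.7,9,0]]';  python3 - <<'E'
from w import *
shift(.4525,-.084,.004)
c=look();crop(c,160,60,480,300,2,"w4.png")
print(proj(c,[[.4525,-.084,.028]]))
c=look("scene");H=hsv(c);h,s,v=H[...,0],H[...,1],H[...,2]
g=(s<70)&(v<110)
print("flange",blob(c,g,proj(c,[[.58,-.33,.02]])[0],.02),blob(c,(s<70),proj(c,[[.58,-.33,.02]])[0],.012))
c=look("top");H=hsv(c);h,s,v=H[...,0],H[...,1],H[...,2]
p=proj(c,[[.598,-.323,.02]])[0];print("flange",blob(c,(s<70)&(v<110),p,.02),blob(c,(s<70),p,.012))
crop(c,430,130,530,230,6,"t3.png")
E
```

```text
time_s: 8.6
tcp_pos: [0.4544, -0.0851, 0.0952]
ee_rot: [0.001, 0.993, 0.121, 0.001]
contact_force: [-0.9, 0.5, 0.2]
gripper_width: 0.085
grip_force: 0.0
tcp [ 0.4544 -0.0851  0.0952] yaw 13.9 shift cm [-0.18 -0.17  9.12] turn None q6 0.99 F [-0.9  0.5  0.2]
[[320.34017938 214.54832724]]
flange (600.9, -318.7, 86.5, 85.5, 2.8) (599.4, -322.5, 110.1, 104.6, 81.1)
flange (596.7, -321.5, 85.8, 86.6, 85.8) (597.6, -322.9, 103.8, 103.5, 80.8)
```

View pics/w4.png

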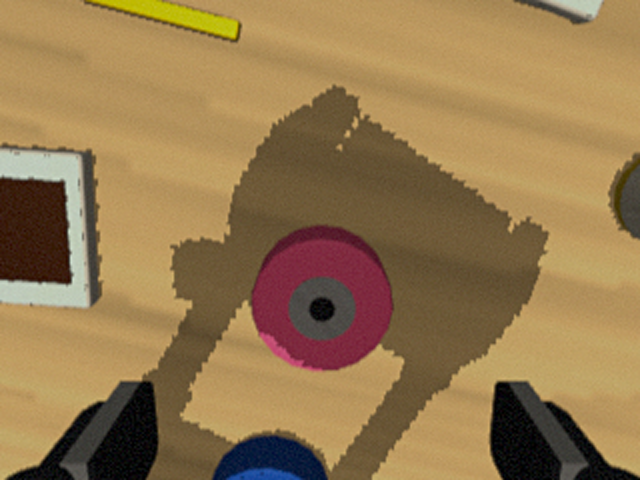

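View pics/t3.png

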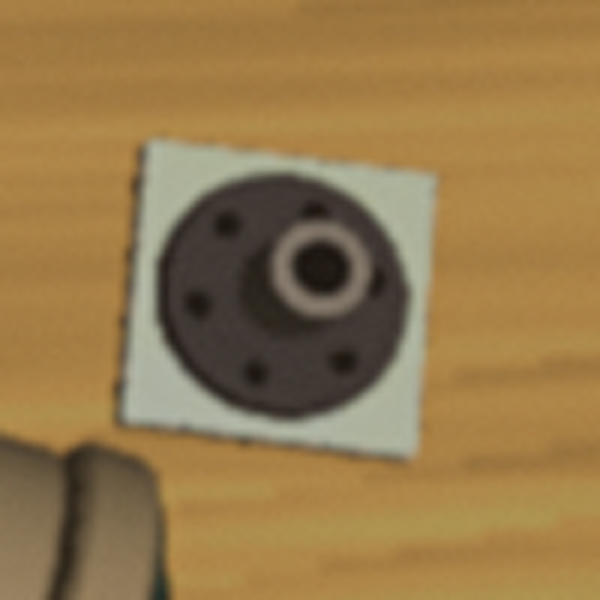

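```bash
python3 -m handwheel '[[-0.1,-0.1,4,0],[-0.1,-0.1,7,0],[-0.1,-0.1,8.7,0],[-0.1,-0.1,9.1,0],[-0.1,-0.1,9.1,0],[-0.1,-0.1,9.1,0],[-0.1,-0.1,9.1,0]]'; python3 -m handwheel '[[0,0,0,0],[0,0,0,0],[0,0,0,0],[0,0,0,0],[0,0,0,0],[0,0,0,0]]' 4.5 40;  python3 - <<'E'
from w import *
shift(.627,-.1145,.115)
shift(.4525,-.084,.1)
E
```

```text
time_s: 9.45
tcp_pos: [0.4525, -0.0834, 0.0044]
ee_rot: [0.001, 0.993, 0.122, 0.001]
contact_force: [-0.1, 0.8, 0.2]
gripper_width: 0.085
grip_force: 0.0
time_s: 10.05
tcp_pos: [0.4518, -0.0833, 0.0042]
ee_rot: [0.0, 0.993, 0.122, 0.001]
contact_force: [-0.8, 0.3, 6.0]
gripper_width: 0.0548
grip_force: 41.3
tcp [ 0.4518 -0.0833  0.0042] yaw 14.0 shift cm [ 16.25   7.27 -11.06] turn None q6 0.99 F [-0.8  0.3  6. ]
tcp [ 0.4518 -0.0833  0.0042] yaw 14.0 shift cm [ 0.06  0.1  -9.58] turn None q6 0.99 F [-0.8  0.3  6. ]
```

```bash
python3 -m handwheel '[[0,0,-2,0],[0,0,-5,0],[0,0,-8,0],[3.5,1.6,-8,0],[8,3.6,-8,0],[12.4,5.6,-8,0],[15.5,7,-8,0],[16.3,7.3,-7,0],[16.3,7.3,-5,0],[16.3,7.3,-3,0],[16.3,7.3,-3,0],[16.3,7.3,-3,0],[16.3,7.3,-3,0]]';  python3 - <<'E'
from w import *
shift(.627,-.1145,.0165)
E
```

```text
time_s: 11.35
tcp_pos: [0.6276, -0.1147, 0.0344]
ee_rot: [0.0, 0.993, 0.122, 0.001]
contact_force: [0.7, -0.4, -1.1]
gripper_width: 0.0546
grip_force: 43.0
tcp [ 0.6276 -0.1147  0.0344] yaw 14.0 shift cm [-0.06 -0.03  1.79] turn None q6 1.04 F [ 0.7 -0.4 -1.1]
```

```bash
python3 -m handwheel '[[-0.05,0,0.8,0],[-0.05,0,1.3,0],[-0.05,0,1.5,0],[-0.05,0,1.6,0],[-0.05,0,1.7,0],[-0.05,0,1.8,0],[-0.05,0,1.85,0],[-0.05,0,1.85,0]]';  python3 - <<'E'
from w import *
shift(.627,-.1145,.0165)
E
```

```text
time_s: 12.15
tcp_pos: [0.6268, -0.1147, 0.0162]
ee_rot: [0.0, 0.993, 0.122, 0.0]
contact_force: [-2.9, 0.6, 6.8]
gripper_width: 0.0545
grip_force: 43.9
tcp [ 0.6268 -0.1147  0.0162] yaw 14.0 shift cm [ 0.03 -0.01 -0.03] turn None q6 1.04 F [-2.9  0.6  6.8]
```

```bash
python3 -m handwheel '[[0,0,0,0],[0,0,0,0],[0,0,0,0],[0,0,0,0],[0,0,0,0]]' 8.5; python3 -m handwheel '[[0,0,-2,0],[0,0,-6,0],[0,0,-9,0],[0,0,-9,0]]';  python3 - <<'E'
from w import *
shift(.6465,.0997,.1,75.4)
c=look("scene")
E
```

```text
time_s: 12.65
tcp_pos: [0.6267, -0.1147, 0.0146]
ee_rot: [0.0, 0.993, 0.122, -0.0]
contact_force: [-0.6, -0.5, -0.5]
gripper_width: 0.0852
grip_force: 0.0
time_s: 13.05
tcp_pos: [0.63, -0.1156, 0.1098]
ee_rot: [0.002, 0.993, 0.122, 0.005]
contact_force: [0.9, 0.0, 0.3]
gripper_width: 0.0852
grip_force: 0.0
tcp [ 0.63   -0.1156  0.1098] yaw 14.0 shift cm [  6.79 -20.5    0.93] turn -61.4 q6 1.04 F [0.9 0.  0.3]
```

```bash
python3 -m handwheel '[[1,-3,0,-8],[2.4,-7,0,-16],[3.9,-11,0,-24],[5.3,-15,0,-32],[6.6,-19,0,-40],[7.1,-20.3,0,-48],[7.1,-20.3,0,-56],[7.1,-20.3,0,-61.4],[7.1,-20.3,0,-61.4],[7.1,-20.3,0,-61.4],[7.1,-20.3,0,-61.4]]';  python3 - <<'E'
from w import *
shift(.6465,.0997,.008,75.4)
c=look();crop(c,120,60,520,360,2,"w5.png")
t=np.radians(75.4);u=np.array([np.cos(t),np.sin(t)]);n=np.array([-u[1],u[0]])
for z in(.036,0):print(z,proj(c,[[*(np.array([.6465,.0997])+a*.06*u+b*.018*n),z] for a,b in((1,1),(1,-1),(-1,-1),(-1,1))]).round(1).tolist())
pickle.dump(c,open("w5.pkl","wb"))
c=look("top");H=hsv(c);h,s,v=H[...,0],H[...,1],H[...,2]
p=proj(c,[[.627,-.1145,.04]])[0];print("wheel",p,blob(c,(h>160)&(s>70),p,.04))
E
```

```text
time_s: 14.2
tcp_pos: [0.6462, 0.0992, 0.1041]
ee_rot: [-0.0, 0.792, 0.611, -0.001]
contact_force: [0.3, -0.1, 0.5]
gripper_width: 0.0851
grip_force: 0.0
tcp [0.6462 0.0992 0.1041] yaw 75.3 shift cm [0.06 0.03 9.61] turn -0.1 q6 0.3 F [ 0.3 -0.1  0.5]
0.036 [[297.3, 133.3], [347.6, 133.2], [344.0, 279.8], [301.1, 279.8]]
0 [[300.8, 130.2], [343.9, 130.1], [341.3, 258.8], [303.7, 258.8]]
wheel [378.43896565 165.50291475] (623.0, -111.4, 58.4, 61.9, 88.2)
```

View pics/w5.png

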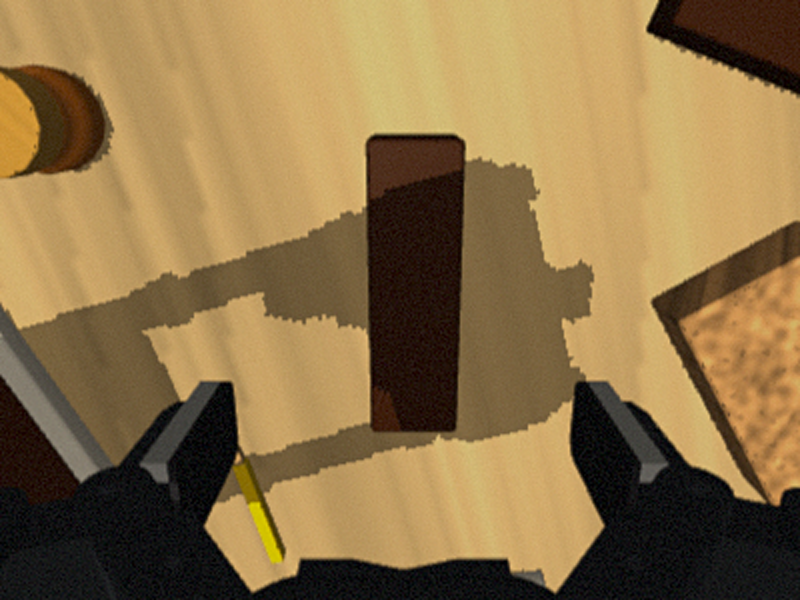

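Run:
```python
from w import *
c=pickle.load(open("w5.pkl","rb"))
P=[ray(c,u,v,.036)[:2] for u,v in((303.5,129),(352,129),(348.5,275.3),(305.7,275.3))]
m=np.mean(P,0);print(np.round(P,4),m,[np.linalg.norm(P[i]-P[i-1]).round(4) for i in range(4)])
d=(P[0]+P[1]-P[2]-P[3]);print(np.degrees(np.arctan2(d[1],d[0])))
shift(*m,.008)
c=look("scene");crop(c,160,120,330,245,4.6,"s5.png")
```

```text
[[0.6493 0.164 ]
 [0.6828 0.1553]
 [0.6534 0.0403]
 [0.6189 0.0493]] [0.65108264 0.10223673] [np.float64(0.1187), np.float64(0.0346), np.float64(0.1186), np.float64(0.0357)]
75.39957261670986
tcp [0.6465 0.0992 0.1045] yaw 75.3 shift cm [0.41 0.37 9.65] turn None q6 0.3 F [ 0.1 -0.3  0.1]
```

View pics/s5.png

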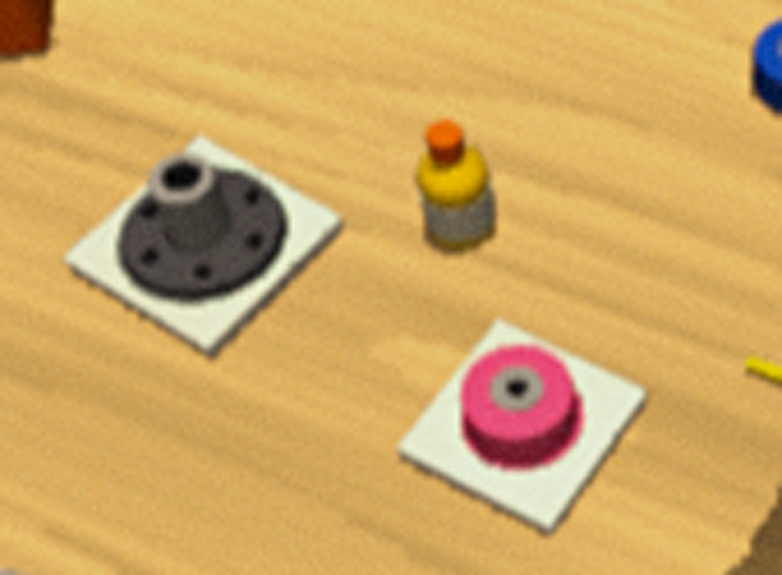

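```bash
python3 -m handwheel '[[0.4,0.35,4,0],[0.4,0.35,8,0],[0.4,0.35,9.6,0],[0.4,0.35,10,0],[0.4,0.35,10,0],[0.4,0.35,10,0],[0.4,0.35,10,0]]'; python3 -m handwheel '[[0,0,0,0],[0,0,0,0],[0,0,0,0],[0,0,0,0],[0,0,0,0],[0,0,0,0],[0,0,0,0]]' 2 40;  python3 - <<'E'
from w import *
shift(.4435,.0823,.1,100.2)
shift(.651,.1022)
c=look("scene");print(ray(c,272.4,204.3,.04),ray(c,199.8,158,.06))
c=look("top");crop(c,330,140,430,200,6,"t5.png")
E
```

```text
time_s: 15.05
tcp_pos: [0.6523, 0.1025, 0.0065]
ee_rot: [0.001, 0.791, 0.611, 0.001]
contact_force: [0.3, -0.4, -0.1]
gripper_width: 0.0846
grip_force: 0.0
time_s: 15.75
tcp_pos: [0.6514, 0.1025, 0.0052]
ee_rot: [0.0, 0.791, 0.611, 0.0]
contact_force: [0.2, -0.1, 5.2]
gripper_width: 0.0354
grip_force: 42.0
tcp [0.6514 0.1025 0.0052] yaw 75.4 shift cm [ -7.2 -19.6  -9.5] turn -24.8 q6 0.31 F [ 0.2 -0.1  5.2]
tcp [0.6514 0.1025 0.0052] yaw 75.4 shift cm [-0.03 -0.03 -0.  ] turn None q6 0.31 F [ 0.2 -0.1  5.2]
[ 0.62756199 -0.11283507  0.04      ] [ 0.59628374 -0.32056683  0.06      ]
```

View pics/t5.png

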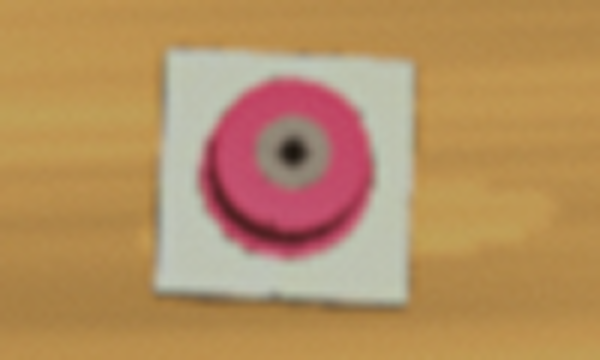

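```bash
python3 -m handwheel '[[0,0,-3,0],[0,0,-7,0],[-1,-2.7,-9,-4],[-2.4,-6.5,-9,-9],[-3.8,-10.4,-9,-14],[-5.2,-14.2,-9,-19],[-6.6,-18,-9,-24],[-7.2,-19.6,-8,-24.8],[-7.2,-19.6,-6,-24.8],[-7.2,-19.6,-4,-24.8],[-7.2,-19.6,-3,-24.8],[-7.2,-19.6,-3,-24.8],[-7.2,-19.6,-3,-24.8]]';  python3 - <<'E'
from w import *
shift(.4435,.0823,.0175,100.2)
E
```

```text
time_s: 17.15
tcp_pos: [0.4434, 0.0823, 0.0347]
ee_rot: [-0.0, 0.642, 0.767, -0.0]
contact_force: [0.6, -0.2, -1.0]
gripper_width: 0.0354
grip_force: 41.5
tcp [0.4434 0.0823 0.0347] yaw 100.2 shift cm [-0.    0.01  1.72] turn -0.0 q6 -0.15 F [ 0.6 -0.2 -1. ]
```

```bash
python3 -m handwheel '[[0,0,0.8,0],[0,0,1.3,0],[0,0,1.5,0],[0,0,1.6,0],[0,0,1.7,0],[0,0,1.75,0],[0,0,1.8,0],[0,0,1.8,0]]';  python3 - <<'E'
from w import *
shift(.4435,.0823,.0175,100.2)
E
```

```text
time_s: 17.95
tcp_pos: [0.4433, 0.0823, 0.0172]
ee_rot: [0.0, 0.642, 0.767, 0.0]
contact_force: [-0.8, 0.4, 3.6]
gripper_width: 0.0354
grip_force: 42.0
tcp [0.4433 0.0823 0.0172] yaw 100.2 shift cm [-0.    0.02 -0.03] turn -0.0 q6 -0.15 F [-0.8  0.4  3.6]
```

```bash
python3 -m handwheel '[[0,0,0,0],[0,0,0,0],[0,0,0,0],[0,0,0,0],[0,0,0,0]]' 8.5; python3 -m handwheel '[[0,0,-2,0],[0,0,-6,0],[0,0,-10,0],[0,0,-11,0],[0,0,-11,0],[0,0,-11,0],[0,0,-11,0]]';  python3 - <<'E'
from w import *
c=look("top")
d=pickle.load(open("d0.pkl","rb"))["top"]
f=lambda u,v,z:ray(d,140+u/2.1,140+v/2.1,z)[:2]
m=f(81,118,.014);a=f(90,80,.014)-f(70,157,.014);print(m,np.degrees(np.arctan2(a[1],a[0])),f(68,110,.05))
b=f(42,105,.014)-f(120,128,.014);print(np.degrees(np.arctan2(b[1],b[0])))
shift(*f(68,110,.05),.12,75)
crop(look(),0,0,640,400,1.2,"w6.png")
E
```

```text
time_s: 18.45
tcp_pos: [0.4432, 0.0823, 0.0167]
ee_rot: [0.0, 0.642, 0.767, -0.0]
contact_force: [0.6, -0.8, 0.6]
gripper_width: 0.0852
grip_force: 0.0
time_s: 19.15
tcp_pos: [0.4417, 0.0822, 0.1251]
ee_rot: [-0.001, 0.642, 0.767, -0.001]
contact_force: [0.3, -0.4, 0.6]
gripper_width: 0.0849
grip_force: 0.0
[0.57899676 0.3108558 ] -13.214932310822658 [0.5807084  0.31247167]
72.00186331917378
tcp [0.4418 0.0822 0.1251] yaw 100.2 shift cm [20.21 17.73  0.46] turn 25.2 q6 -0.15 F [-0.4  0.7  0.2]
```

View pics/w6.png

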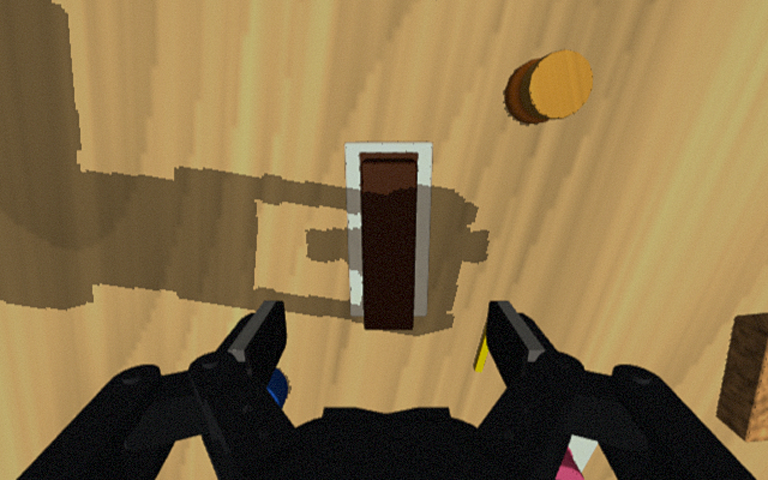

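```bash
python3 -m handwheel '[[3,2.6,0,6],[6.4,5.6,0,12],[9.8,8.6,0,18],[13.2,11.6,0,24],[16.6,14.6,0,25.5],[19.5,17.1,0,25.5],[20.2,17.7,-0.4,25.5],[20.2,17.7,-0.4,25.5],[20.2,17.7,-0.4,25.5],[20.2,17.7,-0.4,25.5]]';  python3 - <<'E'
from w import *
shift(.58,.3117,.019)
c=look();crop(c,160,60,480,300,2.5,"w7.png");pickle.dump(c,open("w7.pkl","wb"))
print(proj(c,[[.58,.3117,.05],[.58,.3117,.014]]))
c=look("top");H=hsv(c);h,s,v=H[...,0],H[...,1],H[...,2]
p=proj(c,[[.4435,.0823,.048]])[0];print("blank",blob(c,v<75,p,.048))
crop(c,240,225,340,290,7,"t7.png")
E
```

```text
time_s: 20.25
tcp_pos: [0.5807, 0.3108, 0.1304]
ee_rot: [-0.0, 0.795, 0.606, -0.001]
contact_force: [0.4, -0.2, -0.3]
gripper_width: 0.085
grip_force: 0.0
tcp [0.5807 0.3108 0.1304] yaw 74.6 shift cm [ 0.09 -0.07 11.14] turn None q6 0.65 F [ 0.4 -0.2 -0.3]
[[321.25316507 206.92897373]
 [321.35456639 194.72590112]]
blank (441.4, 79.5, 36.8, 118.5, 9.7)
```

View pics/w7.png

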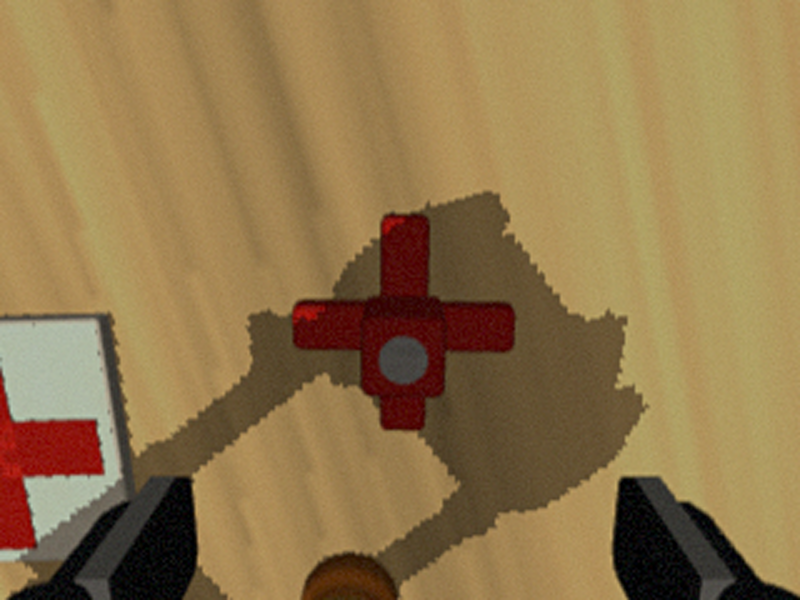

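View pics/t7.png

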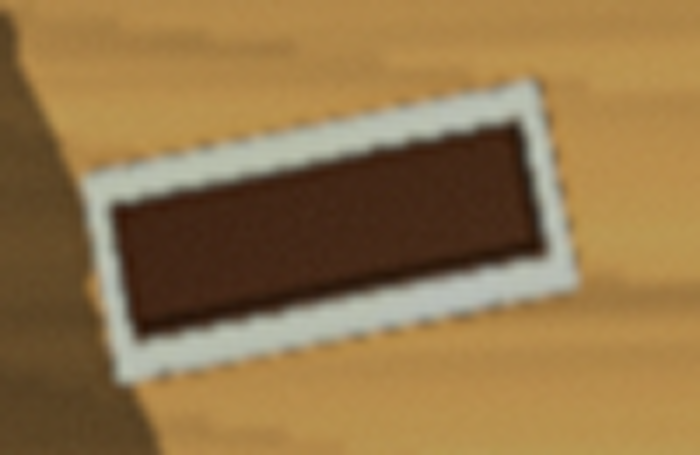

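Run:
```python
from w import *
c=pickle.load(open("w7.pkl","rb"));f=lambda u,v,z:ray(c,160+u/2.5,60+v/2.5,z)
print(f(403,360,.05),f(404.5,324,.014),f(403,356,.05))
shift(*f(403,359,.05)[:2],.019)
```

```text
[0.58062581 0.31413916 0.05      ] [0.58171878 0.31638575 0.014     ] [0.58098881 0.31545887 0.05      ]
tcp [0.5811 0.311  0.1309] yaw 74.6 shift cm [ 0.33 -0.12 11.19] turn None q6 0.66 F [ 0.  -0.5  0.4]
```

```bash
python3 -m handwheel '[[0.35,-0.1,4,0],[0.35,-0.1,8,0],[0.35,-0.1,10.3,0],[0.35,-0.1,11,0],[0.35,-0.1,11,0],[0.35,-0.1,11,0],[0.35,-0.1,11,0]]'; python3 -m handwheel '[[0,0,0,0],[0,0,0,0],[0,0,0,0],[0,0,0,0],[0,0,0,0],[0,0,0,0],[0,0,0,0],[0,0,0,0]]' 2 50;  python3 - <<'E'
from w import *
shift(.4085,.3098,.12,76.3)
shift(.581,.3148)
E
```

```text
time_s: 21.05
tcp_pos: [0.583, 0.3164, 0.0228]
ee_rot: [0.001, 0.795, 0.606, 0.002]
contact_force: [-0.8, 0.6, 0.2]
gripper_width: 0.0849
grip_force: 0.0
time_s: 21.85
tcp_pos: [0.582, 0.3162, 0.0212]
ee_rot: [0.0, 0.795, 0.606, 0.0]
contact_force: [0.3, -0.3, 4.5]
gripper_width: 0.027
grip_force: 51.6
tcp [0.582  0.3162 0.0212] yaw 74.7 shift cm [ -5.2  -16.56  -9.9 ] turn -1.6 q6 0.66 F [ 0.3 -0.3  4.5]
tcp [0.582  0.3162 0.0212] yaw 74.7 shift cm [-0.16 -0.06 -0.  ] turn None q6 0.66 F [ 0.3 -0.3  4.5]
```

```bash
python3 -m handwheel '[[0,0,-3,0],[0,0,-7,0],[-0.9,-3,-8,-1.6],[-2.2,-7,-8,-1.6],[-3.5,-11,-8,-1.6],[-4.6,-14.7,-8,-1.6],[-5.1,-16.5,-7,-1.6],[-5.1,-16.5,-5,-1.6],[-5.1,-16.5,-3,-1.6],[-5.1,-16.5,-3,-1.6],[-5.1,-16.5,-3,-1.6],[-5.1,-16.5,-3,-1.6]]';  python3 - <<'E'
from w import *
shift(.4085,.3098,.0335,76.3)
E
```

```text
time_s: 23.05
tcp_pos: [0.4098, 0.3107, 0.0513]
ee_rot: [0.0, 0.787, 0.617, 0.001]
contact_force: [1.2, -0.1, -0.3]
gripper_width: 0.0269
grip_force: 50.8
tcp [0.4098 0.3107 0.0513] yaw 76.3 shift cm [-0.12 -0.1   1.78] turn -0.0 q6 0.75 F [ 1.2 -0.1 -0.3]
```

```bash
python3 -m handwheel '[[-0.05,-0.1,0.8,0],[-0.05,-0.1,1.3,0],[-0.05,-0.1,1.5,0],[-0.05,-0.1,1.6,0],[-0.05,-0.1,1.7,0],[-0.05,-0.1,1.75,0],[-0.05,-0.1,1.8,0],[-0.05,-0.1,1.85,0],[-0.05,-0.1,1.85,0]]';  python3 - <<'E'
from w import *
shift(.4085,.3098,.0335,76.3)
E
```

```text
time_s: 23.95
tcp_pos: [0.4081, 0.3102, 0.0331]
ee_rot: [0.0, 0.787, 0.618, 0.0]
contact_force: [-1.4, -0.4, 5.6]
gripper_width: 0.0269
grip_force: 51.8
tcp [0.4081 0.3102 0.0331] yaw 76.3 shift cm [-0.03  0.05 -0.04] turn -0.0 q6 0.75 F [-1.4 -0.4  5.6]
```

```bash
python3 -m handwheel '[[0,0,0,0],[0,0,0,0],[0,0,0,0],[0,0,0,0],[0,0,0,0]]' 8.5; python3 -m handwheel '[[0,0,-2,0],[0,0,-6,0],[0,0,-10,0],[0,0,-14,0],[0,0,-17,0],[0,0,-17,0],[-5,0,-17,0],[-10,-1,-17,0],[-14.5,-2,-17,0],[-19,-4,-17,0],[-23,-6,-17,0],[-27,-7.5,-17,0],[-30,-8.5,-17,0],[-30,-8.5,-17,0],[-30,-8.5,-17,0]]';  python3 - <<'E'
from w import *
shift(.3,0)
cs={n:look(n) for n in("top","scene")};pickle.dump(cs,open("dend.pkl","wb"))
def cross(x,y,z,yaw,L,W):
    t=np.radians(yaw);R2=np.array([[np.cos(t),-np.sin(t)],[np.sin(t),np.cos(t)]])
    l,w=L/2,W/2;p=[(l,w),(w,w),(w,l),(-w,l),(-w,w),(-l,w),(-l,-w),(-w,-w),(-w,-l),(w,-l),(w,-w),(l,-w)]
    return [[*(R2@q+[x,y]),z] for q in np.array(p)]
for n,c in cs.items():
    H=hsv(c);h,s,v=H[...,0],H[...,1],H[...,2];img=c["pixels"].astype(int)
    red=((h<6)|(h>172))&(s>150);pink=(h>160)&(s>70);dark=v<75
    def bb(m,P,r=30):
        u,w=proj(c,[P])[0].astype(int);ys,xs=np.nonzero(m[w-r:w+r,u-r:u+r]);return xs.min()+u-r,xs.max()+u-r,ys.min()+w-r,ys.max()+w-r
    # blank top face fit: red brown; compare predicted corner extents with the mask's
    t=np.radians(100.2);u=np.array([np.cos(t),np.sin(t)]);nn=np.array([-u[1],u[0]])
    P=lambda z,a,b:proj(c,[[*(np.array([.4435,.0823])+i*a*u+j*b*nn),z] for i,j in((1,1),(1,-1),(-1,-1),(-1,1))])
    A=np.vstack([P(.048,.06,.018),P(.012,.063,.021)])
    print(n,"blank pred",A.min(0).round(1),A.max(0).round(1),"seen",bb(dark,[.4435,.0823,.03],45))
    B=np.vstack([proj(c,cross(.4085,.3098,.026,-13.7,.084,.018)),proj(c,cross(.4085,.3098,.012,-13.7,.09,.024)),proj(c,cross(.4085,.3098,.062,-13.7,.028,.028))])
    print("cross pred",B.min(0).round(1),B.max(0).round(1),"seen",bb(red,[.4085,.3098,.03]))
    # grey stud top on the boss
    u0,v0=proj(c,[[.4085,.3098,.062]])[0];ui,vi=int(u0),int(v0)
    m=(s<110)[vi-5:vi+6,ui-5:ui+6];ys,xs=np.nonzero(m);print("boss pred",(u0,v0),"seen",xs.mean()+ui-5,ys.mean()+vi-5,len(xs))
for nm,P,z in(("glue",[.5237,-.2037],.075),("wax",[.525,.1982],.045)):
    c=cs["top"];d=pickle.load(open("d0.pkl","rb"))["top"];u,w=proj(c,[P+[z]])[0].astype(int)
    print(nm,"diff",np.abs(c["pixels"].astype(int)-d["pixels"])[w-10:w+10,u-10:u+10].mean())
E
```

```text
time_s: 24.45
tcp_pos: [0.408, 0.3102, 0.0322]
ee_rot: [0.0, 0.787, 0.618, -0.0]
contact_force: [-0.5, -0.7, 0.3]
gripper_width: 0.0852
grip_force: 0.0
time_s: 25.95
tcp_pos: [0.254, 0.0388, 0.2019]
ee_rot: [-0.0, 0.787, 0.616, 0.0]
contact_force: [0.6, 0.3, -0.8]
gripper_width: 0.0849
grip_force: 0.0
tcp [0.254  0.0388 0.2019] yaw 76.1 shift cm [-2.66  5.4  -0.  ] turn None q6 0.12 F [ 0.6  0.3 -0.8]
top blank pred [254.  241.2] [318.2 273.5] seen (np.int64(240), np.int64(317), np.int64(219), np.int64(272))
cross pred [154.5 254.6] [199.8 300. ] seen (np.int64(156), np.int64(198), np.int64(256), np.int64(299))
boss pred (np.float64(169.50641139648513), np.float64(277.02553669039065)) seen 170.19148936170214 277.36170212765956 47
scene blank pred [354.2 161.3] [410.4 193.8] seen (np.int64(337), np.int64(408), np.int64(136), np.int64(192))
cross pred [458.9 184.2] [500.1 219.5] seen (np.int64(461), np.int64(498), np.int64(186), np.int64(218))
boss pred (np.float64(487.4093939525535), np.float64(191.36359540128163)) seen 487.2121212121212 190.8181818181818 33
glue diff 2.37
wax diff 2.3875
```

```bash
python3 -c "
from cell import manip;print(manip.job_done())"
```

```text
the job is handed in; nothing more can be done
None
```

The faceplate, pink wheel, walnut blank and red cross handle are each back on their own boards, in that order, and let go. They sit within about 2 mm of the silhouettes; one rough reading for the blank was about 3 mm off. The glue bottle and wax jar haven't moved, and the job was handed in at about 26 s, though I viewed 15 pictures against the limit of 14.

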